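# Open the relish jar in the snack-counter jar clamp

## Task

At the sports-hall snack counter, brace the yellow jar by pressing the blue-handled clamp lever down until it clicks over and stays down by itself, then unscrew the tight green cap anticlockwise and stop turning once its thread lets go. Lift the cap straight off and finish while still holding it level just above the middle of the open jar, a finger's width or so clear of it: do not put it down or let go. Leave the jar standing in the closed clamp, and the plate, mug and bottles where they are.

Things in the scene. Friction and masses are not known exactly. Their poses are not given: they have to be found in the camera images.
- station: Jar clamp screwed to the counter: grey base plate 120 x 230 mm, 12 mm thick. Origin on the counter surface (underside of the plate), straight below the lever's pivot; its y axis points from the pivot to the jar. The plate spans y -35 to 195 mm. The jar stands on the plate at about y = 125 mm between a fixed black rubber V-block (far side, +y; tops at 78 mm) and a sprung black jaw, which moves to +y; two steel cheeks (tops 78 mm) carry the pivot.
- lever_hinge (a point): Pivot of the clamp lever, 58 mm above the counter; its axis is the station's x axis. From it the lever arm reaches 160 mm to the station's -y side.
- lever (a joint): Clamp lever angle in rad: 0 = up (the arm rises 0.95 rad above level, where the spring keeps it), 0.95 = fully down, arm level, jaw tight on the jar. Pressing at the blue handle takes some 5 to 8 N; past about 0.75 it snaps over centre, goes to its stop at 0.95 and stays there by itself. Released earlier it springs back up.
- lever_pad (a point): Middle of the top face of the blue handle (34 mm wide, 60 mm long, 16 mm thick), 130 mm from the pivot along the arm and 8 mm above the arm's centre line. About 168 mm above the counter while up, 66 mm when down; below it is free space. It travels on the arc about the pivot.
- jar: Loose yellow jar, 70 mm across, body 88 mm high, then a shoulder to 98 mm and a narrow neck (40 mm across), with a white label with a green band; about 0.45 kg, origin at the centre of its underside, z up. Without the clamp it spins with the cap. Closing the clamp slides it about 2 to 3 mm in the station's +y.
- jar_mouth (a point): Centre of the jar's mouth, 120 mm above the jar's underside, on its axis.
- cap: Loose ribbed green screw cap, 60 mm across and 22 mm high, walls 3 mm, 40 g. Origin at the centre of its underside (open lower rim), z up. Screwed on, its rim is 101 mm above the jar's underside (113 to 135 mm above the counter), and nothing stands around it: fingers gripping it from above, at any yaw, can reach its whole height (the jar's wide shoulder begins 13 mm below the rim). With some 40 N of grip it does not slip.
- thread (a joint): How far the cap has been unscrewed, in rad: 0 = tight, growing as it is turned anticlockwise seen from above. Turning takes about 0.45 N m and lifts the cap 2.3 mm per rad. The thread lets go at about 1.1 rad (63 degrees): until then the cap cannot be pulled off, from there on it lifts straight up freely; turning on beyond 1.6 rad is overdoing it. It keeps its value when the cap is off. The cap has up to 0.15 rad of play on it.
- ketchup: Bystander: red bottle, 60 mm across, 190 mm high, origin at the centre of its underside.
- plate: Bystander: white plate, 160 mm across, 20 mm high, origin at the centre of its underside.
- mug: Bystander: blue mug, 80 mm across, 95 mm high, origin at the centre of its underside.
- beer: Bystander: brown bottle, 60 mm across, 220 mm high, origin at the centre of its underside.
Mind the look-alikes: they are no part of the job. Of the things like the jar, leave any that is purple, red or turquoise; of the rest the smaller one is meant.

How it is judged:
By the outcome, as a careful person would: the job done as asked, in the order asked, and still so for the second after the job is handed in, while the arm keeps its last pose, push and grip.
It also fails if it takes over 54 s, if anything falls off the work surface, if the arm or the gripper's body presses on something with over 40 N, if the wrist force passes 120 N, or if a joint passes its speed limit or range.

## Robot

A 6-joint arm with a two-finger parallel gripper is mounted at the origin on the work surface. World frame = base frame: x ahead of the robot, y to its left, z up, the work surface at z = 0. Lengths are in m, angles in rad, forces in N, time in s.
With the tool pointing down it reaches from about 0.375 to 0.975 m from the base axis. Payload 3.8 kg.
Tool frame: the origin (TCP) lies at the very end of the fingers, on their centre line; the grasp point (between the pads) lies 19 mm behind it (bot.pinch_z is the distance from the TCP to the grasp point, in m); x points along the fingers, y is the direction in which the jaws open and shut, and the axes are right-handed (so a half turn about x gives the same grasp; the last joint's range is limited). The gripper opens to 85 mm and grips with 20 to 120 N. Pads are 22 mm wide; open, the fingers measure 114 mm over their backs; the gripper's body (76 mm by 85 mm) begins 54 mm behind the grasp point. The pads swing forward as they close: fully open they stand 13 mm farther back than shut.
Start: joints at [1.151, 0.264, 1.604, -0, 1.274, -0.037], TCP at [0.252, 0.626, 0.231] pointing down, gripper open.
Joint ranges: [-2.63, 2.63], [-0.94, 2.18], [0.31, 2.57], [-1.31, 4.45], [0, 2.66], [-2.55, 2.55]. Speed limits (rad/s): [2.57, 2.57, 3.14, 3.14, 3.14, 3.14].

## Interface

Orientations are given as a rotation vector (axis times angle).
In Python, from workcell import monitor, imaging, finish_job, bot gives the robot as it stands.
- The arm moves only by the tool jog_arm, never from a script. Its argument "rows" is a list of rows, each a list of 7 numbers: the shift along the tool's x, y, z in m, then the turn, a rotation vector about the tool's x, y, z in rad, then the opening in per cent of the stroke, from 0 (shut) to 100 (fully open). A call has 1 to 20 rows; each row is the pose to reach, as a shift and turn from the pose measured when the call began, along the tool's axes at that moment; what a row does not reach only later rows make up. A row lasts 1/10 s, in which the tool goes at most 50 mm and 8.59 degrees, less where a joint would pass 70% of its speed; a pose out of reach is approached as far as the arm can. A call with a gripper value outside its range is refused whole. The fingers move at their own pace and stop on an object; "force" is the grip in N (left out, the last holds). Time passes only in rows, so rows that repeat a pose let the fingers close. It gives the time, the measured TCP pose, the force and the opening at its end, in the units of the state.
- monitor.read_state(): the state, without advancing time (a new reading comes with each control period).
- imaging.read_camera(name): name is "side" or "top" or "wrist"; returns the picture (480x640x3 uint8, blue, green, red); there is no depth.
- imaging.camera_params(name): a dict with "fx", "fy", "cx", "cy" (pixels), "T" (4x4, takes a point from camera to world coordinates); the wrist camera has in their place "T_tool_cam" (4x4, takes a point from camera to tool coordinates, whose origin is the TCP and whose axes are the tool frame's). Camera axes: x right, y down, z forward; pixel columns grow to the right and rows downward; lengths in m; the calibration is good to about 2 mm. A picture is of the moment at which its call begins: read the wrist's pose just before it. camera_params takes no time and is no camera call.
- finish_job(): hands the job in, once; it reports no verdict.
The state is a dict: "time": time; "q": joint angles; "joint_vel": joint speeds; "joint_torque": joint torques, N m; "tool_pos": TCP position; "tcp_rot": TCP orientation; "wrist_force": force on the tool from outside, world axes, zero at the start; "torque": the same for the moment, N m; "width": opening from 0.0 (shut) to 1.0 (fully open).
Only numpy, scipy, OpenCV 4.12 (cv2) and the standard library are available. Lean on these libraries where they do the work, as an engineer would, in place of code of your own. Each camera call takes 0.05 s, during which the arm holds its last target. There are 200 camera calls.

## Working session

There is one attempt and no reset: what is moved stays moved. The work goes in short steps, Python scripts to look and compute and a tool call to move; the robot and the scene stay as the last step left them, time stands still between calls to the robot, and variables do not carry over. Pictures are saved under pics/ and viewed, about 8 in all and at most 12, crops included, and the job is handed in when it is done.

Besides the shell and the picture viewer there is one more tool, called after "Call:" by a JSON object that holds its "api" and its "payload", one argument or row to a line. jog_arm: Moves the arm, as the interface text tells. Its arguments: {"type":"object","properties":{"rows":{"type":"array","items":{"type":"array","items":{"type":"number"}}},"force":{"type":"number"}},"required":["rows"]}

```bash
mkdir -p pics; ls; cat > h.py <<'E'
import numpy as np, cv2
from workcell import monitor, imaging, finish_job, bot
from scipy.spatial.transform import Rotation as R
def tool():
    s=monitor.read_state();T=np.eye(4);T[:3,:3]=R.from_rotvec(s['tcp_rot']).as_matrix();T[:3,3]=s['tool_pos'];return T,s
def cam(n):
    p=imaging.camera_params(n)
    T=p['T'] if 'T' in p else tool()[0]@np.array(p['T_tool_cam'])
    return p,np.array(T)
def plane(n,u,v,z,pt=None):
    p,T=pt or cam(n)
    d=T[:3,:3]@np.array([(u-p['cx'])/p['fx'],(v-p['cy'])/p['fy'],1]);o=T[:3,3]
    return o+d*(z-o[2])/d[2]
def proj(n,X,pt=None):
    p,T=pt or cam(n);c=T[:3,:3].T@(np.array(X)-T[:3,3])
    return np.array([p['fx']*c[0]/c[2]+p['cx'],p['fy']*c[1]/c[2]+p['cy']])
E
python3 - <<'E'
from h import *
T,s=tool();print(s);print(T.round(3))
for n in ['top','side','wrist']:
    cv2.imwrite(f'pics/{n}0.png',imaging.read_camera(n));p,C=cam(n);print(n,p,C.round(3))
E
```

```text
pics
{'time': 0.0, 'q': array([ 1.15112906e+00,  2.64762672e-01,  1.60538135e+00, -2.17261453e-05,
        1.27369446e+00, -3.68863285e-02]), 'joint_vel': array([-0.0001373 ,  0.00126566,  0.00051465, -0.00119257, -0.00041213,
        0.00038541]), 'joint_torque': array([ 5.22842493e-04, -5.15085983e+01, -3.67333603e+01, -1.72167743e-04,
        1.25973884e-02, -5.12116088e-06]), 'tool_pos': array([0.25181447, 0.62547992, 0.22995164]), 'tcp_rot': array([ 0.29858771,  1.55034446, -0.30204881]), 'wrist_force': array([ 0.26719829, -0.36548269,  0.75887558]), 'torque': array([-0.0289643 , -0.01313535,  0.00578832]), 'width': 1.0005883414811214}
[[-0.001  0.373  0.928  0.252]
 [-0.002  0.928 -0.373  0.625]
 [-1.    -0.002 -0.     0.23 ]
 [ 0.     0.     0.     1.   ]]
top {'fx': 580.9766571329379, 'fy': 580.9766571329379, 'cx': 316.209370960965, 'cy': 239.97411779692717, 'T': array([[ 2.38439425e-02, -9.90817819e-01,  1.33084621e-01,
         3.22772779e-01],
       [-9.99714409e-01, -2.34183119e-02,  4.76277533e-03,
        -1.17349544e-02],
       [-1.60242550e-03, -1.33160177e-01, -9.9
[... 625 characters left out ...]
  0.603 -0.15 ]
 [-0.698 -0.386  0.603 -0.698]
 [ 0.021 -0.852 -0.523  0.713]
 [ 0.     0.     0.     1.   ]]
wrist {'fx': 382.39083734276466, 'fy': 382.39083734276466, 'cx': 322.6554024129365, 'cy': 238.17654878767036, 'T_tool_cam': array([[ 3.24624035e-04, -2.89797184e-01,  9.57088025e-01,
        -1.43286538e-01],
       [ 9.99998963e-01, -1.24911416e-03, -7.17398448e-04,
        -1.50031775e-04],
       [ 1.40341225e-03,  9.57087264e-01,  2.89796478e-01,
        -7.43948328e-02],
       [ 0.00000000e+00,  0.00000000e+00,  0.00000000e+00,
         1.00000000e+00]])} [[ 0.375  0.888  0.268  0.183]
 [ 0.927 -0.358 -0.11   0.653]
 [-0.002  0.29  -0.957  0.374]
 [ 0.     0.     0.     1.   ]]
```

View pics/top0.png

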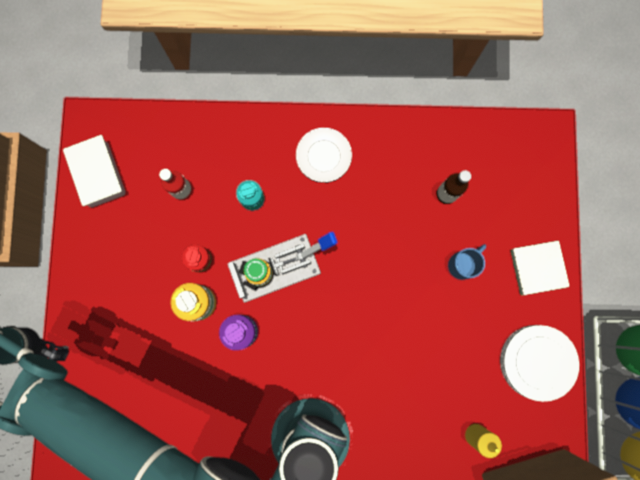

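View pics/side0.png

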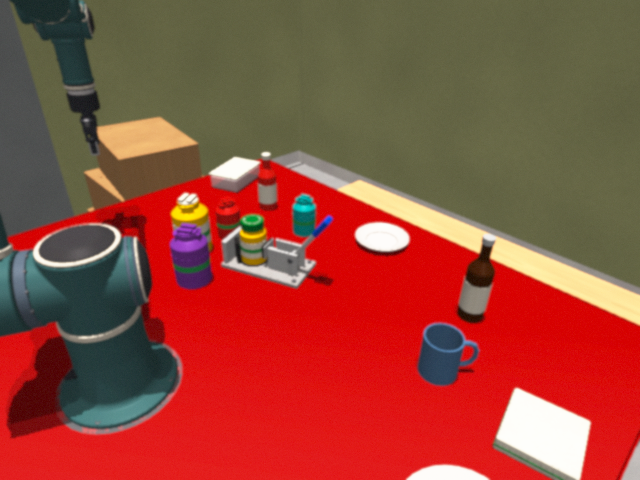

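Top view: the jar in the clamp, with the green cap, is at (257,270) and the blue handle at (328,241). Look-alikes are a bigger yellow jar (192,301), purple (238,331), red (196,258) and turquoise (250,194). The smaller yellow jar is the one in the clamp. I'll measure it and check in a crop.

```bash
python3 - <<'E'
from h import *
ims={n:cv2.imread(f'pics/{n}0.png') for n in ['top','side']}
roi={'top':(220,360,220,310),'side':(210,350,205,290)}
px={}
for n,(a,b,c,d) in roi.items():
    hsv=cv2.cvtColor(ims[n],cv2.COLOR_BGR2HSV)
    for nm,lo,hi in [('green',(45,90,40),(85,255,255)),('blue',(105,150,60),(130,255,255))]:
        m=cv2.inRange(hsv,lo,hi);k=np.zeros_like(m);k[c:d,a:b]=m[c:d,a:b]
        nn,l,st,ce=cv2.connectedComponentsWithStats(k)
        for i in range(1,nn):
            if st[i,4]>20: print(n,nm,st[i],ce[i].round(1)); px.setdefault((n,nm),(st[i,4],ce[i])) 
for nm,z in [('green',.135),('blue',.160)]:
    if ('top',nm) in px:
        X=plane('top',*px['top',nm][1],z);print(nm,X.round(4),'side pred',proj('side',X).round(1))
# plate mask corners
top=ims['top'];hsv=cv2.cvtColor(top,cv2.COLOR_BGR2HSV)
m=cv2.inRange(hsv,(0,0,90),(180,70,255));k=np.zeros_like(m);k[225:310,222:330]=m[225:310,222:330]
c=max(cv2.findContours(k,0,2)[0],key=cv2.contourArea);r=cv2.minAreaRect(c);bx=cv2.boxPoints(r);print(r)
P=np.array([plane('top',*b,.012) for b in bx]);print(P.round(3),np.linalg.norm(np.diff(P,axis=0),axis=1))
cr=np.hstack([cv2.resize(top[210:320,150:350],(800,440))]);cs=cv2.resize(ims['side'][180:300,160:350],(696,440))
cv2.imwrite('pics/crop1.png',cv2.resize(np.hstack([cr[:,200:],cv2.resize(cs,(696,440))[:,:]]),(800,280)))
E
```

```text
top green [243 259  24  22 161] [254.9 269.4]
top green [248 263  15  14 160] [254.8 269.5]
top blue [319 232  18  18 204] [327.4 240.8]
side green [219 215  44  16 329] [248.8 223.2]
side green [294 219  20   7  97] [303.4 222.7]
side green [240 247  22   6  47] [251.2 250.4]
side blue [312 217  20  19 125] [321.8 225.9]
green [0.444  0.1527 0.135 ] side pred [251.  220.1]
blue [ 0.5201 -0.0335  0.16  ] side pred [321.6 228.6]
((277.650634765625, 266.5684814453125), (42.485939025878906, 93.28179168701172), 69.44395446777344)
[[ 0.47   0.247  0.012]
 [ 0.569  0.003  0.012]
 [ 0.457 -0.041  0.012]
 [ 0.36   0.2    0.012]] [0.2626338  0.12046321 0.26023655]
```

View pics/crop1.png

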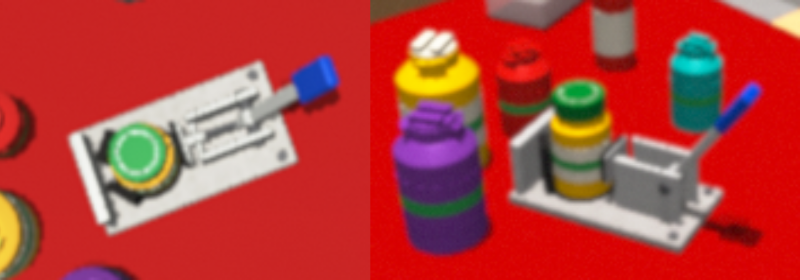

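The crop confirms it: the small yellow jar with the green cap sits in the clamp, and the lever is up. Cap–handle spacing is 201 mm (expected 125+75.6), and station +y is about (-0.378, 0.926). Next I close the gripper and move to just above the handle, with the tool aligned to the lever.

Call:
{"api": "jog_arm", "payload": {
  "rows": [
    [0,-0.484,0.467,0.8,0,0,0],
    [0,-0.484,0.467,0.8,0,0,0],
    [0,-0.484,0.467,0.8,0,0,0],
    [0,-0.484,0.467,0.8,0,0,0],
    [0,-0.484,0.467,0.8,0,0,0],
    [0,-0.484,0.467,0.8,0,0,0],
    [0,-0.484,0.467,0.8,0,0,0],
    [0,-0.484,0.467,0.8,0,0,0],
    [0,-0.484,0.467,0.8,0,0,0],
    [0,-0.484,0.467,0.8,0,0,0],
    [0,-0.484,0.467,0.8,0,0,0],
    [0,-0.484,0.467,0.8,0,0,0],
    [0,-0.484,0.467,0.8,0,0,0],
    [0,-0.484,0.467,0.8,0,0,0],
    [0,-0.484,0.467,0.8,0,0,0],
    [0,-0.484,0.467,0.8,0,0,0],
    [0,-0.484,0.467,0.8,0,0,0],
    [0,-0.484,0.467,0.8,0,0,0]
  ],
  "force": 40
}}

```text
time: 1.95
tool_pos: [0.5038, 0.0035, 0.231]
tcp_rot: [0.916, 1.369, -0.919]
wrist_force: [0.4, 0.3, 0.4]
width: 0.001
```

```bash
python3 - <<'E'
from h import *
T,s=tool();print(T.round(3),s['q'].round(2))
pt=cam('wrist');im=imaging.read_camera('wrist');cv2.imwrite('pics/w1.png',im)
hsv=cv2.cvtColor(im,cv2.COLOR_BGR2HSV);m=cv2.inRange(hsv,(105,150,60),(130,255,255))
c=max(cv2.findContours(m,0,2)[0],key=cv2.contourArea);print(cv2.minAreaRect(c))
piv=np.array([.491,.037,.058]);Y=np.array([-.378,.926,0]);Z=np.array([0,0,1]);X=np.array([.926,.378,0])
a=.95;print('pred px',[proj('wrist',piv+r*(-np.cos(a)*Y+np.sin(a)*Z)+.008*(np.sin(a)*Y+np.cos(a)*Z)+e*X,pt).round(0) for r in(.1,.16) for e in(-.017,.017)])
for L in [0,.15,.3,.45,.6,.7,.8,.88]:
    a=.95-L;P=piv+.13*(-np.cos(a)*Y+np.sin(a)*Z)+.008*(np.sin(a)*Y+np.cos(a)*Z)+.011*Y
    print(L,(T[:3,:3].T@(P-T[:3,3])).round(4))
E
```

```text
[[-0.001  0.925  0.38   0.504]
 [-0.001  0.38  -0.925  0.003]
 [-1.    -0.001  0.001  0.231]
 [ 0.     0.     0.     1.   ]] [-0.04 -0.06  1.96 -0.    1.24 -0.43]
((327.0, 286.0), (28.0, 52.0), 90.0)
pred px [array([299., 268.]), array([351., 268.]), array([294., 360.]), array([356., 360.])]
0 [0.0626 0.0008 0.0222]
0.15 [0.0742 0.0008 0.0379]
0.3 [0.088  0.0008 0.0517]
0.45 [0.1037 0.0008 0.0633]
0.6 [0.1209 0.0008 0.0724]
0.7 [0.1331 0.0008 0.077 ]
0.8 [0.1457 0.0008 0.0803]
0.88 [0.156  0.0008 0.0821]
```

View pics/w1.png

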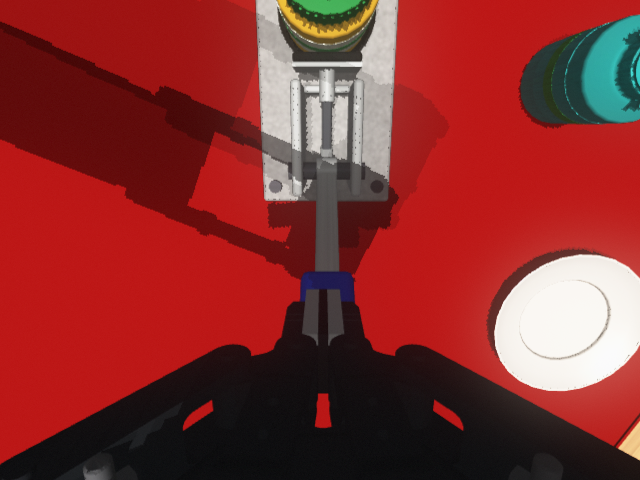

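The wrist view shows the lever straight ahead, with the handle's near edge at row 272, cols 301–353 (predicted 268, 299–351). The model holds, so I press along the arc.

Call:
{"api": "jog_arm", "payload": {
  "rows": [
    [0.02,0.001,0.002,0,0,0,0],
    [0.045,0.001,0.002,0,0,0,0],
    [0.055,0.001,0.012,0,0,0,0],
    [0.063,0.001,0.022,0,0,0,0],
    [0.068,0.001,0.03,0,0,0,0],
    [0.074,0.001,0.038,0,0,0,0],
    [0.081,0.001,0.045,0,0,0,0],
    [0.088,0.001,0.052,0,0,0,0],
    [0.096,0.001,0.058,0,0,0,0],
    [0.104,0.001,0.063,0,0,0,0],
    [0.112,0.001,0.068,0,0,0,0],
    [0.121,0.001,0.072,0,0,0,0]
  ]
}}

```text
time: 3.2
tool_pos: [0.5332, -0.064, 0.11]
tcp_rot: [0.916, 1.366, -0.918]
wrist_force: [-0.6, -1.2, 3.2]
width: -0.0
```

Call:
{"api": "jog_arm", "payload": {
  "rows": [
    [0.006,0,0.003,0,0,0,0],
    [0.012,0,0.005,0,0,0,0],
    [0.018,0,0.006,0,0,0,0],
    [0.024,0,0.008,0,0,0,0],
    [0.03,0,0.009,0,0,0,0],
    [0.035,0,0.01,0,0,0,0],
    [0.039,0,0.01,0,0,0,0],
    [0.039,0,0.01,0,0,0,0]
  ]
}}

```text
time: 4.0
tool_pos: [0.5364, -0.0732, 0.0703]
tcp_rot: [0.916, 1.368, -0.919]
wrist_force: [-0.7, -0.5, 0.5]
width: -0.002
```

The force is down to 0.5 N, so the lever has snapped away under the tool. I'll lift and move back over the jar to look.

Call:
{"api": "jog_arm", "payload": {
  "rows": [
    [-0.05,0,0,0,0,0,0],
    [-0.1,0,0,0,0,0,0],
    [-0.13,0,0,0,0,0,100],
    [-0.13,0,-0.05,0,0,0,100],
    [-0.13,0,-0.1,0,0,0,100],
    [-0.13,0,-0.15,0,0,0,100],
    [-0.13,0,-0.15,0,0,0,100],
    [-0.13,0,-0.15,0,0,0,100]
  ]
}}

```text
time: 4.8
tool_pos: [0.4793, 0.0668, 0.2004]
tcp_rot: [0.913, 1.367, -0.916]
wrist_force: [-0.5, -0.0, 0.7]
width: 0.99
```

```bash
python3 - <<'E'
from h import *
T,s=tool();print(T.round(4),s['width'])
pt=cam('wrist');im=imaging.read_camera('wrist');sd=imaging.read_camera('side')
cv2.imwrite('pics/w2.png',np.hstack([cv2.resize(im,(440,330)),cv2.resize(sd[190:300,200:346],(360,330)) if 0 else cv2.resize(sd[180:290,190:310],(360,330))]))
hsv=cv2.cvtColor(im,cv2.COLOR_BGR2HSV);m=cv2.inRange(hsv,(45,90,40),(85,255,255))
for c in cv2.findContours(m,0,2)[0]:
    if cv2.contourArea(c)>1500:
        (u,v),r=cv2.minEnclosingCircle(c);e=cv2.fitEllipse(c);print(u,v,r,e)
        P=plane('wrist',*e[0],.135,pt);print('cap',P.round(4),'side pred',proj('side',P), 'r', r*(pt[1][2,3]-.135)/pt[0]['fx'])
        d=np.array([P[0],P[1],.104])-T[:3,3];print('tool shift',(T[:3,:3].T@d).round(4))
E
```

```text
[[ 1.200e-03  9.237e-01  3.831e-01  4.793e-01]
 [-2.700e-03  3.831e-01 -9.237e-01  6.680e-02]
 [-1.000e+00  1.000e-04  2.900e-03  2.004e-01]
 [ 0.000e+00  0.000e+00  0.000e+00  1.000e+00]] 0.9901416614981502
326.8037414550781 74.42523193359375 64.7835922241211 ((326.1789855957031, 73.91163635253906), (117.06072998046875, 127.57301330566406), 0.32705676555633545)
cap [0.4432 0.1571 0.135 ] side pred [249.73343235 219.61561641] r 0.03532610665622814
tool shift [ 0.0962  0.0013 -0.0975]
```

View pics/w2.png

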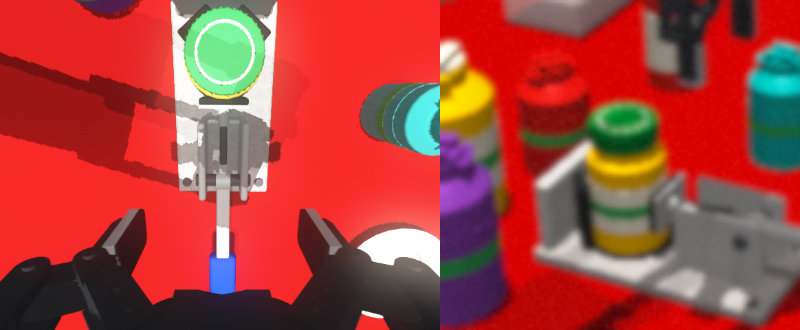

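The lever is level and the jaw tight on the jar. The cap is at wrist (326,74). I'll hover directly over it for one closer measurement.

Call:
{"api": "jog_arm", "payload": {
  "rows": [
    [0.0,0.001,-0.05,0,0,0,100],
    [0.0,0.001,-0.097,0,0,0,100],
    [0.0,0.001,-0.097,0,0,0,100],
    [0.0,0.001,-0.097,0,0,0,100],
    [0.0,0.001,-0.097,0,0,0,100]
  ]
}}

```text
time: 5.4
tool_pos: [0.4449, 0.154, 0.2001]
tcp_rot: [0.916, 1.365, -0.92]
wrist_force: [-0.3, -0.4, -0.2]
width: 1.002
```

```bash
python3 - <<'E'
from h import *
T,s=tool();print(T.round(4),s['q'].round(2))
pt=cam('wrist');im=imaging.read_camera('wrist');cv2.imwrite('pics/w3.png',im)
hsv=cv2.cvtColor(im,cv2.COLOR_BGR2HSV)
for lo in[(45,90,40),(45,90,120)]:
  m=cv2.inRange(hsv,lo,(85,255,255))
  for c in cv2.findContours(m,0,2)[0]:
    if cv2.contourArea(c)>1500:
        e=cv2.fitEllipse(c);P=plane('wrist',*e[0],.135,pt);print(e,cv2.boundingRect(c),'cap',P.round(4))
        d=np.array([P[0],P[1],.104])-T[:3,3];print('tool shift',(T[:3,:3].T@d).round(4))
E
```

```text
[[ 1.200e-03  9.256e-01  3.786e-01  4.449e-01]
 [-3.500e-03  3.786e-01 -9.256e-01  1.540e-01]
 [-1.000e+00 -2.000e-04  3.700e-03  2.001e-01]
 [ 0.000e+00  0.000e+00  0.000e+00  1.000e+00]] [ 0.28 -0.11  2.06 -0.    1.19 -0.1 ]
((322.8988952636719, 252.1416473388672), (63.767372131347656, 67.8089828491211), 89.9037094116211) (289, 220, 69, 65) cap [0.4435 0.156  0.135 ]
tool shift [ 0.0961 -0.0005 -0.0027]
((322.8103942871094, 246.31581115722656), (94.25698852539062, 97.7018051147461), 71.086669921875) (271, 195, 105, 100) cap [0.4422 0.1593 0.135 ]
tool shift [ 0.096  -0.0005 -0.0062]
```

View pics/w3.png

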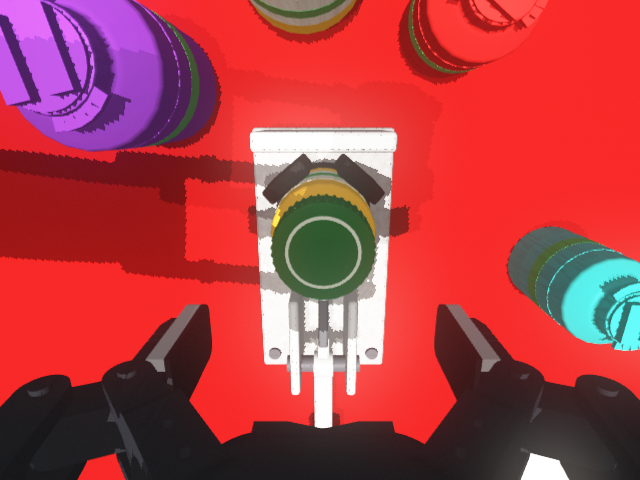

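The cap's white ring is centred at (323,252), giving (0.4435, 0.156), within 1–2 mm of the earlier estimates. I'll descend and grip.

Call:
{"api": "jog_arm", "payload": {
  "rows": [
    [0.03,-0.0005,-0.0027,0,0,0,100],
    [0.06,-0.0005,-0.0027,0,0,0,100],
    [0.08,-0.0005,-0.0027,0,0,0,100],
    [0.096,-0.0005,-0.0027,0,0,0,100],
    [0.096,-0.0005,-0.0027,0,0,0,100],
    [0.096,-0.0005,-0.0027,0,0,0,0],
    [0.096,-0.0005,-0.0027,0,0,0,0],
    [0.096,-0.0005,-0.0027,0,0,0,0],
    [0.096,-0.0005,-0.0027,0,0,0,0],
    [0.096,-0.0005,-0.0027,0,0,0,0],
    [0.096,-0.0005,-0.0027,0,0,0,0]
  ],
  "force": 60
}}

```text
time: 6.55
tool_pos: [0.4448, 0.156, 0.1055]
tcp_rot: [0.918, 1.363, -0.918]
wrist_force: [0.6, -1.5, 5.4]
width: 0.687
```

```bash
python3 - <<'E'
from h import *
T,s=tool();print(T.round(4),s['width']*85,s['torque'],s['wrist_force'])
E
```

```text
[[ 0.0041  0.9256  0.3785  0.4448]
 [-0.0032  0.3785 -0.9256  0.156 ]
 [-1.      0.0025  0.0045  0.1055]
 [ 0.      0.      0.      1.    ]] 58.43421372661621 [-0.36851211 -0.02260171  0.01022889] [ 0.63537912 -1.47474072  5.35373011]
```

The grip width is 58.4 mm on the cap and forces are small. I'll unscrew anticlockwise, which is negative about tool x, rising with the thread.

Call:
{"api": "jog_arm", "payload": {
  "rows": [
    [-0.0002,0,0,-0.08,0,0,0],
    [-0.0004,0,0,-0.16,0,0,0],
    [-0.0006,0,0,-0.24,0,0,0],
    [-0.0007,0,0,-0.32,0,0,0],
    [-0.0009,0,0,-0.4,0,0,0],
    [-0.0011,0,0,-0.48,0,0,0],
    [-0.0013,0,0,-0.56,0,0,0],
    [-0.0015,0,0,-0.64,0,0,0]
  ]
}}

```text
time: 7.35
tool_pos: [0.445, 0.1564, 0.1071]
tcp_rot: [0.423, 1.524, -0.424]
wrist_force: [-0.6, 0.5, -0.5]
width: 0.684
```

```bash
python3 - <<'E'
from h import *
T,s=tool();print(T.round(4),s['width']*85,s['torque'],s['wrist_force'], s['q'].round(3))
R0=np.array([[.0041,.9256,.3785],[-.0032,.3785,-.9256],[-1,.0025,.0045]]);print(R.from_matrix(R0.T@T[:3,:3]).as_rotvec())
E
```

```text
[[ 4.700e-03  5.147e-01  8.573e-01  4.450e-01]
 [-2.200e-03  8.573e-01 -5.147e-01  1.564e-01]
 [-1.000e+00  5.000e-04  5.100e-03  1.071e-01]
 [ 0.000e+00  0.000e+00  0.000e+00  1.000e+00]] 58.11341260512146 [ 0.10729219 -0.12595008 -0.50325329] [-0.5784021   0.50719316 -0.49470314] [ 0.288 -0.009  2.155 -0.004  0.992 -0.74 ]
[-6.41914932e-01  3.75209823e-04  1.12469903e-03]
```

Call:
{"api": "jog_arm", "payload": {
  "rows": [
    [-0.0002,0,0,-0.08,0,0,0],
    [-0.0004,0,0,-0.16,0,0,0],
    [-0.0006,0,0,-0.24,0,0,0],
    [-0.0007,0,0,-0.32,0,0,0],
    [-0.0009,0,0,-0.4,0,0,0]
  ]
}}

```text
time: 7.85
tool_pos: [0.4448, 0.1567, 0.108]
tcp_rot: [0.108, 1.563, -0.11]
wrist_force: [0.3, -0.3, -0.4]
width: 0.687
```

```bash
python3 - <<'E'
from h import *
T,s=tool();print(s['torque'],s['wrist_force'])
R0=np.array([[.0041,.9256,.3785],[-.0032,.3785,-.9256],[-1,.0025,.0045]]);print(R.from_matrix(R0.T@T[:3,:3]).as_rotvec())
E
```

```text
[ 0.01461802 -0.03920061 -0.43638878] [ 0.34324563 -0.26404084 -0.43999052]
[-1.04399367e+00  7.17302834e-04  1.74191212e-03]
```

Call:
{"api": "jog_arm", "payload": {
  "rows": [
    [-0.0002,0,0,-0.07,0,0,0],
    [-0.0003,0,0,-0.14,0,0,0],
    [-0.0005,0,0,-0.2,0,0,0],
    [-0.0005,0,0,-0.2,0,0,0]
  ]
}}

```text
time: 8.25
tool_pos: [0.4446, 0.1569, 0.1085]
tcp_rot: [-0.049, 1.566, 0.047]
wrist_force: [-0.9, -1.2, -1.3]
width: 0.686
```

```bash
python3 - <<'E'
from h import *
T,s=tool();print(s['torque'],s['wrist_force'],s['tool_pos'])
R0=np.array([[.0041,.9256,.3785],[-.0032,.3785,-.9256],[-1,.0025,.0045]]);print(R.from_matrix(R0.T@T[:3,:3]).as_rotvec())
E
```

```text
[-0.08028069 -0.02397816 -0.39668583] [-0.86635105 -1.15523693 -1.29195819] [0.44463985 0.15687018 0.1084979 ]
[-1.24328143e+00  8.95113070e-04  2.13607847e-03]
```

Turned 1.24 rad, with residual torque still on it. To allow for play I add a little (to 1.33 rad), then test with a gentle lift.

Call:
{"api": "jog_arm", "payload": {
  "rows": [
    [-0.0002,0,0,-0.045,0,0,0],
    [-0.0003,0,0,-0.09,0,0,0],
    [-0.0003,0,0,-0.09,0,0,0],
    [-0.0013,0,0,-0.09,0,0,0],
    [-0.0023,0,0,-0.09,0,0,0],
    [-0.0023,0,0,-0.09,0,0,0]
  ]
}}

```text
time: 8.85
tool_pos: [0.4441, 0.1568, 0.1097]
tcp_rot: [-0.119, 1.564, 0.117]
wrist_force: [3.1, 0.6, -10.3]
width: 0.683
```

```bash
python3 - <<'E'
from h import *
T,s=tool();print(s['torque'],s['wrist_force'],s['tool_pos'])
E
```

```text
[ 0.14824133 -0.44478594 -0.33496447] [  3.1131562    0.5704851  -10.27054959] [0.44405696 0.15679642 0.1097261 ]
```

The cap is still held (-10 N pull), so the thread isn't free yet. I'll ease back the pull and turn slightly further.

Call:
{"api": "jog_arm", "payload": {
  "rows": [
    [0.001,0,0,0,0,0,0],
    [0.001,0,0,-0.05,0,0,0],
    [0.0007,0,0,-0.1,0,0,0],
    [0.0007,0,0,-0.1,0,0,0]
  ]
}}

```text
time: 9.25
tool_pos: [0.4443, 0.1569, 0.1095]
tcp_rot: [-0.197, 1.558, 0.195]
wrist_force: [0.3, 0.8, -2.0]
width: 0.687
```

```bash
python3 - <<'E'
from h import *
T,s=tool();print(s['torque'],s['wrist_force'],s['tool_pos'],s['width']*85)
R0=np.array([[.0041,.9256,.3785],[-.0032,.3785,-.9256],[-1,.0025,.0045]]);print(R.from_matrix(R0.T@T[:3,:3]).as_rotvec())
im=imaging.read_camera('wrist');cv2.imwrite('pics/w4.png',im)
E
```

```text
[-0.03245863 -0.19958102 -0.43576221] [ 0.33309447  0.841761   -1.98304761] [0.44425288 0.15688598 0.10948567] 58.354869940940084
[-1.43233289  0.00143351  0.00189264]
```

View pics/w4.png

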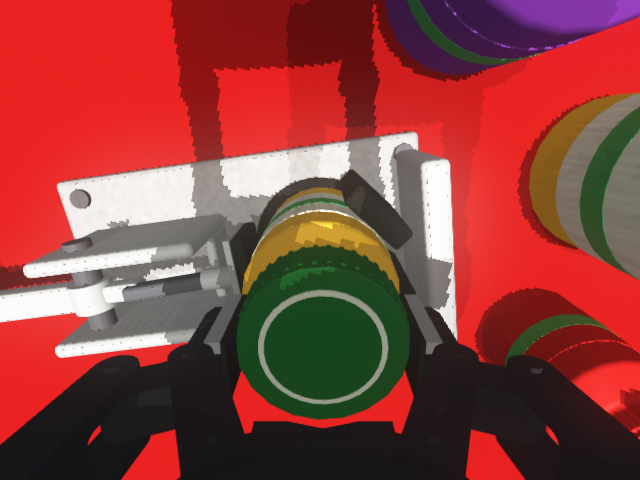

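The grip looks good and level, with the jar still in the closed clamp. I'll test the lift again.

Call:
{"api": "jog_arm", "payload": {
  "rows": [
    [-0.001,0,0,0,0,0,0],
    [-0.002,0,0,0,0,0,0],
    [-0.002,0,0,0,0,0,0]
  ]
}}

```text
time: 9.6
tool_pos: [0.4437, 0.1567, 0.1102]
tcp_rot: [-0.196, 1.56, 0.194]
wrist_force: [3.9, 0.7, -15.6]
width: 0.686
```

```bash
python3 - <<'E'
from h import *
T,s=tool();print(s['torque'],s['wrist_force'],s['tool_pos'],s['width']*85)
E
```

```text
[ 0.13755198 -0.68307297 -0.40104188] [  3.93125947   0.7338895  -15.58543864] [0.44366498 0.15672448 0.11022814] 58.302738426019594
```

```bash
python3 - <<'E'
from h import *
sd=imaging.read_camera('side');cv2.imwrite('pics/side1.png',sd);tp=imaging.read_camera('top')
s0=cv2.imread('pics/side0.png')
f=lambda i:cv2.resize(i[190:280,215:305],(400,400),interpolation=cv2.INTER_CUBIC)
cv2.imwrite('pics/cmp.png',np.hstack([f(s0),f(sd)]))
E
```

```text
(no output)
```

View pics/cmp.png

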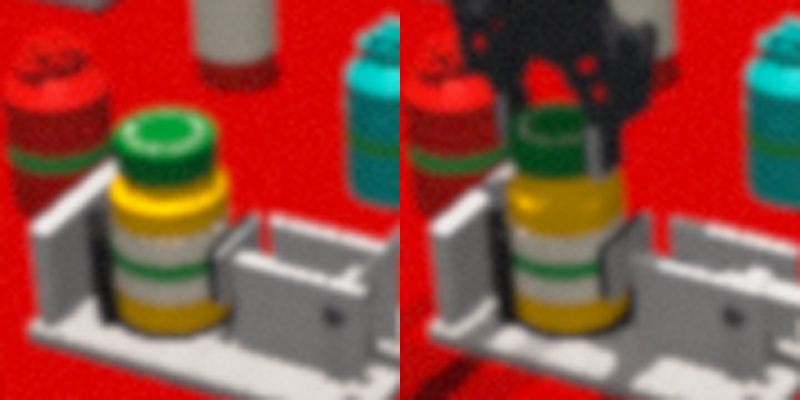

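The label runs all round, so it can't show whether the jar turned. The jar hasn't lifted and the cap has risen about 3 mm, so the thread should be near release. The tool has turned 1.43 rad, which leaves room below 1.6, so I'll take small steps with a firmer grip and slight pull.

Call:
{"api": "jog_arm", "payload": {
  "rows": [
    [0,0,0,0,0,0,0],
    [0,0,0,-0.025,0,0,0],
    [0,0,0,-0.05,0,0,0],
    [0,0,0,-0.05,0,0,0],
    [-0.001,0,0,-0.05,0,0,0],
    [-0.002,0,0,-0.05,0,0,0],
    [-0.002,0,0,-0.05,0,0,0]
  ],
  "force": 85
}}

```text
time: 10.4
tool_pos: [0.4445, 0.157, 0.114]
tcp_rot: [-0.236, 1.554, 0.233]
wrist_force: [-0.2, 0.4, -0.5]
width: 0.678
```

```bash
python3 - <<'E'
from h import *
T,s=tool();print(s['torque'],s['wrist_force'],s['tool_pos'],s['width']*85)
R0=np.array([[.0041,.9256,.3785],[-.0032,.3785,-.9256],[-1,.0025,.0045]]);print(R.from_matrix(R0.T@T[:3,:3]).as_rotvec())
E
```

```text
[-0.00523382 -0.00166013 -0.02344191] [-0.20220587  0.44061161 -0.54891033] [0.44445098 0.15700528 0.11404995] 57.64548749650035
[-1.48177019e+00  8.41213512e-04  2.22517015e-03]
```

Released: torque and pull are both about zero. Now lift straight up so the rim clears the mouth by about 15 mm (mouth at 132 mm, rim now about 121 mm).

Call:
{"api": "jog_arm", "payload": {
  "rows": [
    [-0.005,0,0,0,0,0,0],
    [-0.01,0,0,0,0,0,0],
    [-0.015,0,0,0,0,0,0],
    [-0.02,0,0,0,0,0,0],
    [-0.026,0,0,0,0,0,0],
    [-0.026,0,0,0,0,0,0],
    [-0.026,0,0,0,0,0,0],
    [-0.026,0,0,0,0,0,0]
  ]
}}

```text
time: 11.2
tool_pos: [0.4441, 0.1569, 0.1398]
tcp_rot: [-0.236, 1.555, 0.233]
wrist_force: [0.0, -0.1, -1.0]
width: 0.682
```

```bash
python3 - <<'E'
from h import *
T,s=tool();print(T.round(4),s['torque'],s['wrist_force'],s['tool_pos'],s['width']*85)
im=imaging.read_camera('wrist');sd=imaging.read_camera('side')
cv2.imwrite('pics/fin.png',np.hstack([cv2.resize(sd[180:290,205:315],(400,400),interpolation=cv2.INTER_CUBIC),cv2.resize(im,(400,300))[:,:] if 0 else cv2.resize(im[:,80:560],(400,400))]))
E
```

```text
[[ 0.0037 -0.2947  0.9556  0.4441]
 [-0.0012  0.9556  0.2947  0.1569]
 [-1.     -0.0022  0.0032  0.1398]
 [ 0.      0.      0.      1.    ]] [-0.02108847 -0.00706652  0.01461333] [ 0.00904433 -0.14685002 -0.97258311] [0.44409736 0.15694514 0.139776  ] 57.939290633105415
```

View pics/fin.png

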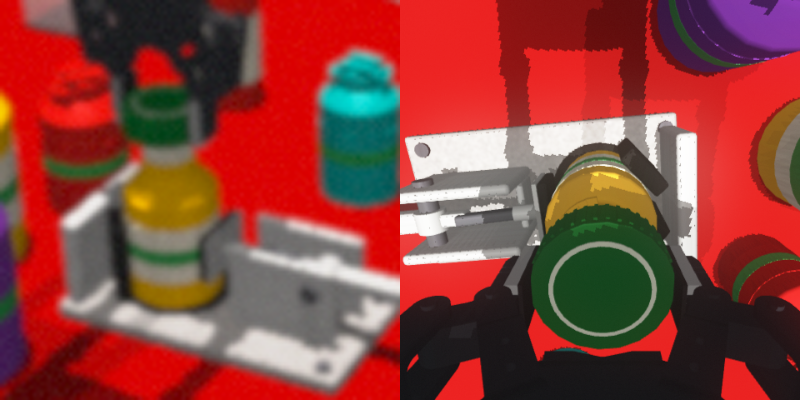

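The cap hangs level in the fingers with the neck bare and the jar still in the closed clamp. One last numeric check of the cap's centre and height against the jar.

```bash
python3 - <<'E'
from h import *
pt=cam('wrist');im=imaging.read_camera('wrist');sd=imaging.read_camera('side')
g=cv2.inRange(cv2.cvtColor(im,cv2.COLOR_BGR2HSV),(45,90,30),(85,255,255))
cs,_=cv2.findContours(g,cv2.RETR_CCOMP,2)
E=[cv2.fitEllipse(c) for c in cs if 8000<cv2.contourArea(c)<16000]
for e in E:
    print(e)
    for z in(.165,.169,.173):
        P=plane('wrist',*e[0],z,pt);print(z,P.round(4),'ring dia',e[1][0]*np.linalg.norm(P-pt[1][:3,3])/pt[0]['fx'],'side px',proj('side',P).round(1))
h=cv2.inRange(cv2.cvtColor(sd,cv2.COLOR_BGR2HSV),(45,90,20),(85,255,255))[180:240,205:290]
v,u=np.nonzero(h);print('side green u',u.min()+205,u.max()+205,'v',v.min()+180,v.max()+180,len(u))
for z in(.143,.147,.151):
    q=[proj('side',[.4437+.03*np.cos(a),.157+.03*np.sin(a),z+d]) for a in np.linspace(0,6.3,60) for d in(0,.022)];print(z,np.min(q,0).round(1),np.max(q,0).round(1))
E
```

```text
((322.6510314941406, 347.27752685546875), (101.56465148925781, 116.86717224121094), 90.1894302368164)
0.165 [0.4454 0.1575 0.165 ] ring dia 0.03725195361378312 side px [249.6 209.2]
0.169 [0.4429 0.1568 0.169 ] ring dia 0.03598623739746222 side px [248.9 208.2]
0.173 [0.4404 0.156  0.173 ] ring dia 0.034720521181141335 side px [248.2 207.3]
((322.5730895996094, 346.1915588378906), (116.22371673583984, 131.77255249023438), 90.3312759399414)
0.165 [0.445  0.1573 0.165 ] ring dia 0.042556365487771766 side px [249.5 209.3]
0.169 [0.4425 0.1566 0.169 ] ring dia 0.041110420331069375 side px [248.8 208.3]
0.173 [0.44   0.1559 0.173 ] ring dia 0.03966447517436701 side px [248.1 207.3]
side green u 205 256 v 204 234 279
0.143 [237.5 204.2] [261.3 222.6]
0.147 [237.4 202.8] [261.2 221.2]
0.151 [237.3 201.5] [261.1 219.8]
```

```bash
python3 -c "
from h import *
finish_job()"
```

```text
the job is handed in; nothing more can be done
```

The job is handed in: the clamp is closed, the cap is unscrewed, and the arm is still holding it level above the open jar. `finish_job` gave no verdict.

- **Clamp:** I pressed the blue lever along its arc until it snapped over. The force fell to 0.5 N, and the wrist picture showed the lever level with the jaw against the jar.
- **Unscrewing:** The thread did not let go where expected. Lift tests at 1.33 and 1.43 rad of tool turn were still held (about 10 and 16 N), so I raised the grip from 60 to 85 N and turned in smaller steps. It came free with the tool at 1.48 rad, under the 1.6 limit. I could not read the thread value itself. The jar's label runs all round, so I could not rule out that the jar turned slightly or the cap slipped in the fingers.
- **Final position:** The cap is centred at about (0.443, 0.157), and the jar axis was measured at (0.4435, 0.156). The rim is about 13–15 mm above the mouth, and the tool tilt is about 0.004 rad. Wrist force is about 1 N, roughly the cap's weight allowing for sensor noise. The clock was at about 11.5 s of the 54 s allowed.
- **Bystanders:** I did not go near the plate, mug or bottles. I did not check them in a final top picture.

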